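# Make up the travel set and the desk set of seals

## Robot

A 6-joint arm with a two-finger parallel gripper is mounted at the origin on the work surface. World frame = base frame: x ahead of the robot, y to its left, z up, the work surface at z = 0. Lengths are in m, angles in rad, forces in N, time in s.
With the tool pointing down it reaches from about 0.35 to 0.925 m from the base axis. Payload 6.4 kg.
Tool frame: the origin (TCP) lies on the mounting face of the last link; the fingertips stand 173 mm ahead of it and the grasp point (between the pads) lies 155 mm ahead of it; z points along the fingers, y is the direction in which the jaws open and shut (so a half turn about z gives the same grasp; the last joint's range is limited). The gripper opens to 85 mm and grips with 20 to 120 N. Pads are 22 mm wide; open, the fingers measure 114 mm over their backs; the gripper's body (76 mm by 85 mm) begins 54 mm behind the grasp point. The pads swing forward as they close: fully open they stand 13 mm farther back than shut.
Start: joints at [-1.498, 0.245, 1.558, -0, 1.339, -0.174], TCP at [0.159, -0.63, 0.405] pointing down, gripper open.
Joint ranges: [-3.13, 3.13], [-1.02, 2.26], [0.13, 2.54], [-0.95, 4.09], [0.21, 2.88], [-2.74, 2.74]. Speed limits (rad/s): [2.57, 2.57, 3.14, 3.14, 3.14, 3.14].

## Interface

Orientations are given as a rotation vector (axis times angle).
In Python, from station import manip, optics, finish_job gives the robot as it stands.
- The arm moves only by the tool carry_out, never from a script. Its argument "rows" is a list of rows, each a list of 3 entries, a list of its own where there are three numbers: the closure in counts, from 0 (fully open) to 255 (shut), then the shift along the tool's x, y, z in cm, then the turn about the tool's z in rad. In form: [[fingers, [dx, dy, dz], spin], ...]. A call has 1 to 20 rows; each row shifts and turns the commanded pose from where the row before left it, along the tool's axes as they then stand; what a row does not reach is not made up. A row lasts 1/10 s, in which the tool goes at most 50 mm and 8.59 degrees, less where a joint would pass 70% of its speed; a pose out of reach is approached as far as the arm can. A call with a gripper value outside its range is refused whole. The fingers move at their own pace and stop on an object; the grip force is fixed at half the most. Time passes only in rows, so rows that do not move let the fingers close. It gives the time, the measured TCP pose, the force and the opening at its end, in the units of the state.
- manip.state(): the state, without advancing time (a new reading comes with each control period).
- optics.capture(name): name is "scene" or "top"; returns the picture (384x512x3 uint8, red, green, blue); there is no depth.
- optics.get_calibration(name): a dict with "fx", "fy", "cx", "cy" (pixels), "extrinsics" (4x4, takes a point from camera to world coordinates). Camera axes: x right, y down, z forward; pixel columns grow to the right and rows downward; lengths in m; the calibration is good to about 2 mm. A picture is of the moment at which its call begins. get_calibration takes no time and is no camera call.
- finish_job(): hands the job in, once; it reports no verdict.
The state is a dict: "time": time; "joint_pos": joint angles; "dq": joint speeds; "tau": joint torques, N m; "ee_pos": TCP position; "tcp_rot": TCP orientation; "wrist_force": force on the tool from outside, world axes, zero at the start; "wrist_torque": the same for the moment, N m; "opening": finger opening in m.
Only numpy, scipy, OpenCV 4.12 (cv2) and the standard library are available. Lean on these libraries where they do the work, as an engineer would, in place of code of your own. Each camera call takes 0.05 s, during which the arm holds its last target. There are 200 camera calls.

## Task

Please make up two seal sets from the stock on the bench: the small paste jar and the square seal go in the rosewood box, and the large paste jar, the glass weight and the round seal go in the bamboo tray. Stand each piece upright, right down in the recess cut for it, setting it down gently rather than dropping it in, and let go of it. Leave the oblong seal, the water dropper and the water cup standing where they are.

Things in the scene. Friction and masses are not known exactly. Their poses are not given: they have to be found in the camera images.
- rosewood_box: Dark box 100 (x) x 150 (y) mm, rim 34 mm high; its empty lid (same size, hinged on the +x edge) lies opened flat beyond it. Grey insert, top at z 30 mm, with two recesses 10 mm deep (floors at z 20), both at x = 0: round, 56 mm wide, at y = -34 for the small jar; square, 38 mm, sides along x and y, at y = +36 for the square seal. Origin: centre of underside; fixed.
- bamboo_tray: Pale tray 100 (x) x 212 (y) mm, rim 25 mm high, grip bars low on the long sides, 10 mm out. Grey insert, top at z 22 mm, with three recesses 10 mm deep (floors at z 12), all at x = 0: round, 72 mm wide, at y = -57 for the large jar; square, 60 mm, sides along x and y, at y = +17 for the glass weight; round, 38 mm, at y = +74 for the round seal. Origin: centre of underside; fixed.
- large_jar: Large seal-paste jar: flat round lidded white porcelain, thin blue rings, 56 mm across, 40 mm high; its straight side runs from 10 to 33 mm up (lid and jar are one solid piece). About 150 g. Origin: centre of its underside, z up.
- small_jar: Small seal-paste jar: the same in white porcelain but 40 mm across, 36 mm high; straight side from 10 to 29 mm up. About 75 g. Origin: centre of its underside, z up.
- square_seal: Reddish stone seal, square, 22 x 22 mm, 40 mm high (the top 4 mm stepped in), standing on end. About 50 g. Origin: centre of its underside, z up, x and y square to its sides.
- round_seal: Reddish stone seal, round, 22 mm across, 40 mm high with a domed top (straight side up to 34 mm), standing on end. About 40 g. Origin: centre of its underside, z up.
- oblong_seal: Reddish stone seal, oblong, 14 (x) x 34 (y) mm, 40 mm high, standing on end. Not wanted for either set: stays where it is. Origin: centre of its underside, z up.
- glass_weight: Clear, faintly green square glass paperweight, 44 x 44 mm, 34 mm high (the top 4 mm stepped in 3.5 mm). About 160 g. Origin: centre of its underside, z up, x and y square to its sides.
- water_dropper: Small white porcelain water dropper like a tiny teapot: 48 mm body, 45 mm high, spout to +x (37 mm from its origin), small handle to -x. Bystander: stays where it is. Origin: centre of its underside, z up.
- water_cup: Small open brown earthenware water cup, 56 mm across, 34 mm high. Bystander: stays where it is. Origin: centre of its underside, z up.
There are look-alikes about, which are no part of the job. What is shaped like the large_jar but pink or yellow is not meant. Leave any orange look-alike of the round_seal alone.

How it is judged:
By the outcome, as a careful person would: the job done as asked, in the order asked, and still so for the second after the job is handed in, with the robot touching nothing.
It also fails if it takes over 115 s, if anything falls off the work surface, if the arm or the gripper's body presses on something with over 40 N, if the wrist force passes 120 N, or if a joint passes its speed limit or range.

## Working session

There is one attempt and no reset: what is moved stays moved. The work goes in short steps, Python scripts to look and compute and a tool call to move; the robot and the scene stay as the last step left them, time stands still between calls to the robot, and variables do not carry over. Pictures are saved under pics/ and viewed, about 12 in all and at most 16, crops included, and the job is handed in when it is done.

Besides the shell and the picture viewer there is one more tool, called after "Call:" by a JSON object that holds its "fn" and its "kwargs". carry_out: Moves the arm, as the interface text tells. Its arguments: {"type":"object","properties":{"rows":{"type":"array","items":{"type":"array"}}},"required":["rows"]}

```bash
mkdir -p pics
cat > h.py <<'E'
import numpy as np, cv2
from station import manip, optics, finish_job
def cal(n):
    c=optics.get_calibration(n); K=np.array([[c['fx'],0,c['cx']],[0,c['fy'],c['cy']],[0,0,1.]]); return K,np.array(c['extrinsics'])
def p2w(n,u,v,z):
    K,T=cal(n); d=T[:3,:3]@np.linalg.inv(K)@[u,v,1]; o=T[:3,3]; return o+d*(z-o[2])/d[2]
def w2p(n,P):
    K,T=cal(n); q=K@(T[:3,:3].T@(np.asarray(P,float)-T[:3,3])); return q[:2]/q[2]
def snap(n,f,crop=None,s=1):
    im=optics.capture(n)[:,:,::-1]
    np.save('pics/%s.npy'%f,im)
    if crop: x0,y0,x1,y1=crop; im=im[y0:y1,x0:x1]
    cv2.imwrite('pics/%s.png'%f,cv2.resize(np.ascontiguousarray(im),None,fx=s,fy=s,interpolation=cv2.INTER_CUBIC)); return im
E
python3 - <<'E'
from h import *
np.set_printoptions(precision=3,suppress=True)
for n in ('top','scene'):
    snap(n,n+'1',s=1.5); print(cal(n))
print(manip.state())
E
```

```text
(array([[457.778,   0.   , 261.676],
       [  0.   , 457.778, 184.675],
       [  0.   ,   0.   ,   1.   ]]), array([[-0.022, -0.993,  0.113,  0.304],
       [-1.   ,  0.021, -0.013, -0.002],
       [ 0.011, -0.114, -0.993,  1.423],
       [ 0.   ,  0.   ,  0.   ,  1.   ]]))
(array([[431.622,   0.   , 255.668],
       [  0.   , 431.622, 192.24 ],
       [  0.   ,   0.   ,   1.   ]]), array([[-0.745,  0.459, -0.484,  0.974],
       [ 0.666,  0.529, -0.525,  0.56 ],
       [ 0.015, -0.714, -0.7  ,  0.778],
       [ 0.   ,  0.   ,  0.   ,  1.   ]]))
{'time': 0.1, 'joint_pos': array([-1.498,  0.246,  1.559,  0.   ,  1.339, -0.174]), 'dq': array([ 0.   , -0.002, -0.006, -0.   ,  0.002,  0.   ]), 'tau': array([ -0.   , -43.067, -32.713,  -0.   ,   0.003,  -0.   ]), 'ee_pos': array([ 0.159, -0.63 ,  0.404]), 'tcp_rot': array([-3.116, -0.386, -0.   ]), 'wrist_force': array([-0.096, -0.365,  1.163]), 'wrist_torque': array([ 0.018, -0.033,  0.005]), 'opening': 0.08533902892010077}
```

View pics/top1.png

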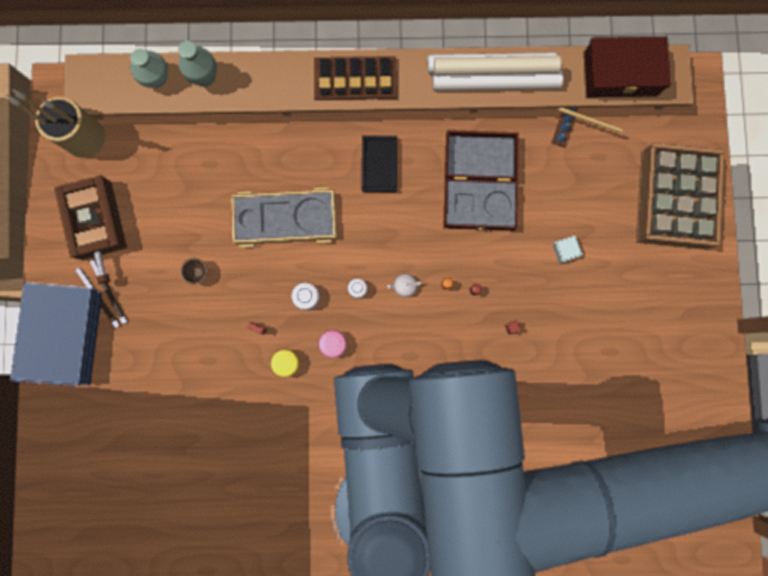

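View pics/scene1.png

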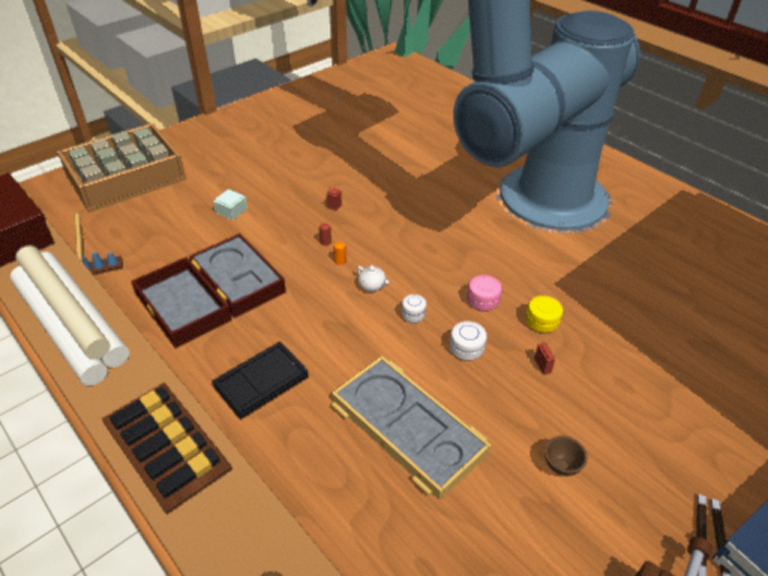

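Top view (1.5x pixels). Large jar: white (305,296); look-alikes pink (332,344) and yellow (284,363), not meant. Small jar: white (357,288); the dropper with a spout is at (405,285). Round seal: red (476,289); orange look-alike at (447,284), not meant. Square seal: red (514,327); the oblong one is at (257,328). Glass weight (568,249), cup (194,270), tray (284,216), box (481,205). I'll check these in a close crop.

Run:
```python
from h import *
im=np.load('pics/top1.npy')
cv2.imwrite('pics/c1.png',cv2.resize(im[120:235,150:400],None,fx=3.2,fy=3.2,interpolation=cv2.INTER_CUBIC))
cv2.imwrite('pics/c2.png',cv2.resize(im[85:170,150:350],None,fx=4,fy=4,interpolation=cv2.INTER_CUBIC))
```

```text
(no output)
```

View pics/c1.png

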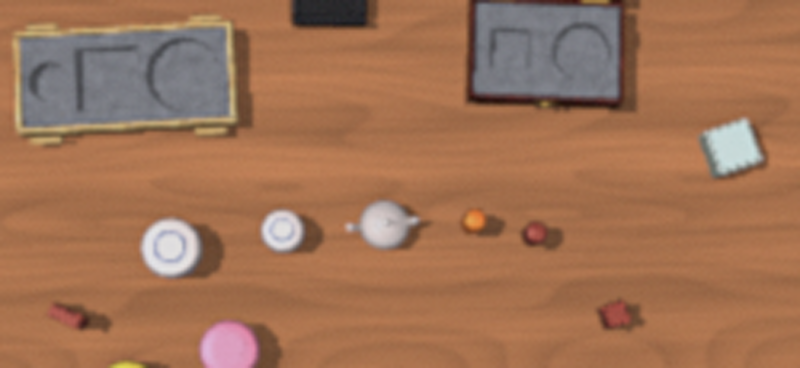

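View pics/c2.png

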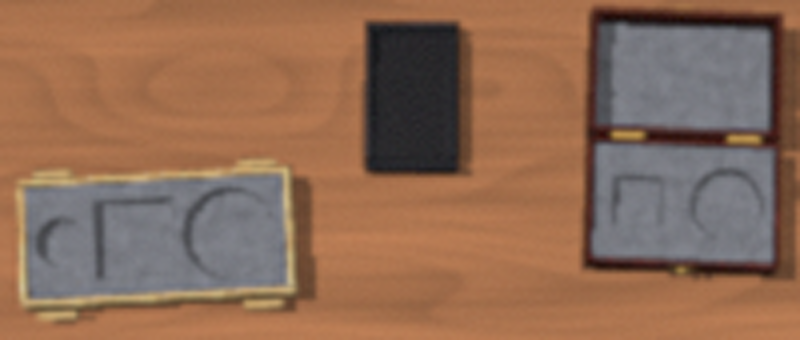

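Choices confirmed: white jars at crop (170,246) and (282,230), red round seal (536,234), square red seal (617,314), glass weight (733,147). Recesses show small circle, square, large circle from left to right in the tray, and square, circle in the box. Next I'll measure with both cameras.

```bash
cat > m.py <<'E'
from h import *
from scipy.optimize import least_squares
def ring(r,z): a=np.linspace(0,2*np.pi,40); return np.c_[r*np.cos(a),r*np.sin(a),z+0*a]
def box(a,b,z): return np.array([[sx*a/2,sy*b/2,z] for sx in(-1,1) for sy in(-1,1)])
M={'small_jar':np.r_[ring(.017,0),ring(.02,.01),ring(.02,.029),ring(.016,.036)],
'large_jar':np.r_[ring(.024,0),ring(.028,.01),ring(.028,.033),ring(.023,.04)],
'square_seal':np.r_[box(.022,.022,0),box(.022,.022,.036),box(.018,.018,.04)],
'round_seal':np.r_[ring(.011,0),ring(.011,.034),ring(.006,.039)],
'glass_weight':np.r_[box(.044,.044,0),box(.044,.044,.03),box(.037,.037,.034)],
'tray':box(.092,.204,.022),'box':box(.092,.142,.03)}
def mask(im,kind):
    h,s,v=[c.astype(int) for c in cv2.split(cv2.cvtColor(np.ascontiguousarray(im),cv2.COLOR_BGR2HSV))]
    b,g,r=[c.astype(int) for c in cv2.split(im)]
    m={'white':(s<75)&(v>120),'red':((h<6)|(h>172))&(s>115)&(r<190)&(g<75),'glass':(g>r+2)&(v>110)|((s<45)&(v>130)),'grey':(s<75)&(v>60)&(b>=r-5)}[kind]
    return m.astype(np.uint8)
def comp(m,u,v):
    n,l,st,c=cv2.connectedComponentsWithStats(m,connectivity=4)
    ok=[i for i in range(1,n) if st[i,4]>12]
    i=min(ok,key=lambda i:np.hypot(*(c[i]-[u,v]))); return (l==i).astype(np.uint8),c[i],st[i,4]
def sil(name,n,x,y,yaw):
    c,s=np.cos(yaw),np.sin(yaw); P=M[name]@np.array([[c,s,0],[-s,c,0],[0,0,1]])+[x,y,0]
    q=np.array([w2p(n,p) for p in P],np.float32); hl=cv2.convexHull(q); mo=cv2.moments(hl)
    return np.array([mo['m10'],mo['m01']])/mo['m00'],mo['m00']
def loc(name,n,c,yaw=0,g=(.5,0)):
    r=least_squares(lambda p:sil(name,n,*p,yaw)[0]-c,g,x_scale=.01); return r.x
E
python3 - <<'E'
from m import *
np.set_printoptions(precision=4,suppress=True)
S={'small_jar':('white',357,288,413,307),'large_jar':('white',305,296,468,340),'square_seal':('red',514,327,334,199),'round_seal':('red',476,289,325,235),'glass_weight':('glass',568,249,229,204),'tray':('grey',284,216,408,424),'box':('grey',481,205,238,272)}
for k,(kind,*uv) in S.items():
    for j,n in enumerate(('top','scene')):
        im=np.load(f'pics/{n}1.npy'); m,c,a=comp(mask(im,kind),uv[2*j]/1.5,uv[2*j+1]/1.5)
        p=loc(k,n,c); cs,ma=sil(k,n,*p,0)
        # orientation: hull min-area rectangle ray-cast
        z=M[k][:,2].max(); pts=np.argwhere(m)[:,::-1].astype(float); 
        w=np.array([p2w(n,*q,z)[:2] for q in pts],np.float32); r=cv2.minAreaRect(w)
        print(k,n,'px',c,'area',a,round(ma),'xy',p,'rect',np.round(r[0],4),np.round(r[1],3),round(r[2],1))
E
```

```text
Traceback (most recent call last):
  File "m.py", line 25, in loc
    r=least_squares(lambda p:sil(name,n,*p,yaw)[0]-c,g,x_scale=.01); return r.x
  File "m.py", line 25, in <lambda>
    r=least_squares(lambda p:sil(name,n,*p,yaw)[0]-c,g,x_scale=.01); return r.x
                             ~~~^^^^^^^^^^^^^^^
  File "m.py", line 22, in sil
    q=np.array([w2p(n,p) for p in P],np.float32); hl=cv2.convexHull(q); mo=cv2.moments(hl)
                ~~~^^^^^
  File "h.py", line 8, in w2p
    K,T=cal(n); q=K@(T[:3,:3].T@(np.asarray(P,float)-T[:3,3])); return q[:2]/q[2]
        ~~~^^^
  File "h.py", line 4, in cal
    c=optics.get_calibration(n); K=np.array([[c['fx'],0,c['cx']],[0,c['fy'],c['cy']],[0,0,1.]]); return K,np.array(c['extrinsics'])
ValueError: time passes only in moves, steps and waits
```

```bash
sed -i 's/^def cal/import functools\n@functools.cache\ndef cal/' h.py
python3 - <<'E'
s=open('m.py').read()
i=s.index('def loc'); s=s[:i]+'''def loc(name,n,c,yaw=0):
    z=M[name][:,2].max(); p=p2w(n,*c,z)[:2]
    for _ in range(5): p=p+(p2w(n,*c,z)-p2w(n,*sil(name,n,*p,yaw)[0],z))[:2]
    return p
'''
open('m.py','w').write(s.replace('from scipy.optimize import least_squares\n',''))
E
cat > meas.py <<'E'
from m import *
np.set_printoptions(precision=4,suppress=True)
S={'small_jar':('white',357,288,413,307),'large_jar':('white',305,296,468,340),'square_seal':('red',514,327,334,199),'round_seal':('red',476,289,325,235),'glass_weight':('glass',568,249,229,204),'tray':('grey',284,216,408,424),'box':('grey',481,205,238,272)}
for k,(kind,*uv) in S.items():
    for j,n in enumerate(('top','scene')):
        im=np.load(f'pics/{n}1.npy'); m,c,a=comp(mask(im,kind),uv[2*j]/1.5,uv[2*j+1]/1.5)
        p=loc(k,n,c); cs,ma=sil(k,n,*p,0)
        z=M[k][:,2].max(); pts=np.argwhere(m)[:,::-1].astype(float)
        w=np.array([p2w(n,*q,z)[:2] for q in pts],np.float32); r=cv2.minAreaRect(w)
        print(k,n,'px',c,'area',a,round(ma),'xy',p,'rect',np.round(r[0],4),np.round(r[1],3),round(r[2],1))
E
python3 meas.py
```

```text
small_jar top px [237.7361 191.6736] area 144 140 xy [0.4442 0.054 ] rect [0.4433 0.0542] [0.039 0.039] 44.0
small_jar scene px [275.8408 204.9143] area 245 271 xy [0.4406 0.0546] rect [0.4537 0.0662] [0.06  0.036] 47.0
large_jar top px [202.7544 196.9146] area 281 280 xy [0.4302 0.1613] rect [0.4284 0.1587] [0.055 0.055] 88.8
large_jar scene px [312.1   226.384] area 500 531 xy [0.4262 0.1614] rect [0.4389 0.1727] [0.075 0.054] 52.6
square_seal top px [339.6 219. ] area 15 70 xy [ 0.3535 -0.2567] rect [ 0.3521 -0.2528] [0.021 0.01 ] 36.8
square_seal scene px [222.4875 132.775 ] area 80 146 xy [ 0.3573 -0.2577] rect [ 0.3734 -0.2365] [0.052 0.02 ] 51.0
round_seal top px [317.2  192.75] area 20 52 xy [ 0.4359 -0.1909] rect [ 0.4348 -0.1875] [0.018 0.015] 88.8
round_seal scene px [216.3    157.0333] area 60 110 xy [ 0.4378 -0.1844] rect [ 0.451  -0.1649] [0.046 0.013] 52.1
glass_weight top px [378.3004 165.6099] area 223 253 xy [ 0.517 -0.385] rect [ 0.5143 -0.3797] [0.045 0.049] 17.6
glass_weight scene px [153.1448 135.6128] area 297 322 xy [ 0.5149 -0.3817] rect [ 0.5253 -0.3594] [0.067 0.069] 17.2
tray top px [188.3899 143.6247] area 1716 1914 xy [0.5976 0.2047] rect [0.5976 0.2045] [0.085 0.197] 2.1
tray scene px [274.2477 280.87  ] area 3355 3674 xy [0.5954 0.2049] rect [0.5959 0.2057] [0.086 0.199] 2.2
box top px [320.5028 135.0866] area 1259 1326 xy [ 0.6147 -0.2062] rect [ 0.6144 -0.2063] [0.139 0.089] 86.2
box scene px [157.2394 178.7276] area 1274 1370 xy [ 0.6121 -0.2054] rect [ 0.6125 -0.2054] [0.136 0.089] 86.9
```

```bash
sed -i "s/'red':[^,]*,'glass'/'red':(g<0.47*r)\&(b>0.7*g)\&(r>45),'glass'/" m.py; python3 meas.py | grep seal
python3 - <<'E'
from m import *
im=np.load('pics/top1.npy'); print(mask(im,'red')[205:232,325:360]@np.array([[1]*35]).T.sum() if 0 else '\n'.join(''.join(map(str,r)) for r in mask(im,'red')[209:228,330:356]))
E
```

```text
square_seal top px [419.5029  41.5271] area 1402 104 xy [ 0.9171 -0.5379] rect [ 0.9076 -0.5289] [0.106 0.162] 0.4
square_seal scene px [222.3448 131.8276] area 87 145 xy [ 0.3547 -0.2616] rect [ 0.3727 -0.2394] [0.057 0.023] 51.0
round_seal top px [419.5029  41.5271] area 1402 75 xy [ 0.9175 -0.5383] rect [ 0.908  -0.5293] [0.106 0.162] 0.4
round_seal scene px [216.3333 155.9242] area 66 110 xy [ 0.4348 -0.1881] rect [ 0.4484 -0.1682] [0.055 0.013] 52.1
00000000000000000000000000
00000000000000000000000000
00000000000000000000000000
00000000000000000000000000
00000000000000000000000000
00000000000000000000000000
00000000000000000000000000
00000000000000000000000000
00000000000000000000000000
00000000000000000000000000
00000000000000000000000000
00000000000000100000000000
00000000000000000000000000
00000000000000000000000000
00000000000000000000000000
00000000000000000000000000
00000000000000000000000000
00000000000000000000000000
00000000000000000000000000
```

Run:
```python
from m import *
np.set_printoptions(linewidth=250)
for n,(x,y) in {'top':(342,218),'scene':(222,132)}.items():
    im=np.load(f'pics/{n}1.npy'); c=im[y-9:y+10,x-9:x+10].astype(float)
    print((100*c[:,:,1]/c[:,:,2]).astype(int))
    print(c[:,:,2].astype(int))
```

```text
[[66 66 66 67 66 66 66 67 67 66 67 67 67 66 67 66 67 66 66]
 [66 67 66 66 66 67 67 66 67 67 67 66 66 66 68 67 67 67 66]
 [67 67 67 67 67 66 67 67 67 67 68 67 67 67 66 67 67 66 67]
 [66 66 67 66 66 66 67 67 67 67 68 67 67 67 67 67 68 67 67]
 [67 66 66 66 67 67 67 66 66 66 66 63 66 66 67 67 67 66 67]
 [67 66 67 68 67 67 67 64 62 56 53 54 61 67 66 67 67 67 66]
 [66 66 67 67 66 63 58 52 50 47 47 47 55 64 68 66 66 66 66]
 [66 67 66 65 60 51 49 49 48 47 47 48 51 65 67 69 69 66 67]
 [67 68 67 65 57 47 48 48 48 49 49 50 50 58 65 67 67 66 66]
 [67 67 66 66 63 51 48 48 49 49 49 48 48 53 61 69 67 66 66]
 [66 67 67 67 64 56 47 49 50 49 48 49 48 50 60 67 68 67 67]
 [67 66 66 66 65 59 49 47 48 49 48 46 49 53 64 69 68 67 66]
 [66 66 66 66 66 63 47 47 49 49 52 57 59 62 66 68 68 67 66]
 [66 66 67 66 67 63 61 60 58 62 65 67 67 67 69 67 67 66 66]
 [67 66 67 67 68 67 67 68 66 68 67 68 67 67 67 67 67 66 66]
 [66 67 65 66 66 67 66 67 67 66 68 66 67 68 67 67 67 67 67]
 [66 67 67 66 67 66 67 66 66 65 67 67 67 67 66 67 67 67 67]
 [67 67 67 68 66 66 66 66 66 66 67 68 67 67 67 67 67 66 66]
 [67 66 68 66 67 67 
[... 3485 characters left out ...]
82 142 115 104 103 104 103 104 103 101 104 109 133 181 190 190 185]
 [179 173 165 127 104 102 104 103 102 103 102 102 106 109 129 185 195 194 189]
 [181 152 143 121 103 102 102 100 106 105 102 104 106 106 130 181 195 195 194]
 [178 178 171 133 113 102 102 100 100 105 100 102 106 109 135 180 193 195 195]
 [178 181 176 148 122 110 106 103 104 102  99 106 110 126 156 184 190 194 194]
 [176 180 179 173 146 128 115 112 106 105 103 114 130 158 186 194 191 193 192]
 [178 177 177 178 171 157 147 139 122 122 115 129 166 190 195 197 191 193 192]
 [174 176 177 177 175 175 174 173 157 160 143 162 184 193 197 198 197 195 195]
 [176 176 177 179 177 178 175 178 176 175 177 182 186 188 193 198 199 199 196]]
```

```bash
sed -i "s/'red':.*,'glass'/'red':(g<0.565*r)\&(b>0.6*g)\&(r>45),'glass'/" m.py; python3 meas.py | grep seal
python3 - <<'E'
from m import *
def render(k,n,p,yaw,s=4):
    c,q=np.cos(yaw),np.sin(yaw); P=M[k]@np.array([[c,q,0],[-q,c,0],[0,0,1]])+[*p,0]
    u=np.array([w2p(n,a) for a in P],np.float32); im=np.zeros((384*s,512*s),np.uint8)
    cv2.fillConvexPoly(im,np.round(cv2.convexHull((u+.5)*s)).astype(int),1); return im
for k,kind,uv in (('square_seal','red',(342.8,218,222.5,132)),('glass_weight','glass',(378,165.6,153,135.6))):
    out=[]
    for yaw in range(-44,46,4):
        iou=[]
        for j,n in enumerate(('top','scene')):
            m,c,a=comp(mask(np.load(f'pics/{n}1.npy'),kind),*uv[2*j:2*j+2]); m=np.kron(m,np.ones((4,4),np.uint8))
            y=np.radians(yaw); r=render(k,n,loc(k,n,c,y),y); iou.append(round((m&r).sum()/(m|r).sum(),3))
        out.append((round(sum(iou),3),yaw,*iou))
    print(k,sorted(out)[::-1][:6])
E
```

```text
square_seal top px [341.9455 217.8182] area 55 70 xy [ 0.3569 -0.264 ] rect [ 0.356  -0.2597] [0.02  0.024] 17.0
square_seal scene px [222.246  132.0635] area 126 145 xy [ 0.3557 -0.2609] rect [ 0.3714 -0.2386] [0.067 0.026] 51.8
round_seal top px [317.  192.5] area 36 52 xy [ 0.4367 -0.1903] rect [ 0.4348 -0.1876] [0.018 0.015] 88.8
round_seal scene px [216.3069 155.6832] area 101 110 xy [ 0.4342 -0.1889] rect [ 0.4495 -0.1667] [0.059 0.019] 52.2
square_seal [(np.float64(1.588), 32, np.float64(0.724), np.float64(0.864)), (np.float64(1.58), 16, np.float64(0.749), np.float64(0.831)), (np.float64(1.578), 20, np.float64(0.741), np.float64(0.837)), (np.float64(1.577), 28, np.float64(0.715), np.float64(0.862)), (np.float64(1.577), 12, np.float64(0.746), np.float64(0.831)), (np.float64(1.57), 24, np.float64(0.726), np.float64(0.844))]
glass_weight [(np.float64(1.753), 16, np.float64(0.875), np.float64(0.878)), (np.float64(1.736), 20, np.float64(0.859), np.float64(0.877)), (np.float64(1.733), 12, np.float64(0.86), np.float64(0.873)), (np.float64(1.721), 24, np.float64(0.845), np.float64(0.876)), (np.float64(1.717), 8, np.float64(0.842), np.float64(0.875)), (np.float64(1.694), 28, np.float64(0.821), np.float64(0.873))]
```

```bash
cat > plan.py <<'E'
import sys
from h import *
from scipy.spatial.transform import Rotation as R
def plan(x,y,z,yaw):
    s=manip.state(); Rm=R.from_rotvec(s['tcp_rot']).as_matrix(); d=Rm.T@(np.array([x,y,z])-s['ee_pos'])*100
    cy=np.arctan2(Rm[1,0],Rm[0,0]); sp=-(yaw-cy); sp=(sp+np.pi/2)%np.pi-np.pi/2
    print('t',round(s['time'],2),'pos',s['ee_pos'].round(4),'yaw',round(cy,3),'tilt',Rm[:2,2].round(3),'q',s['joint_pos'].round(2),'open',round(s['opening'],4),'F',s['wrist_force'].round(1))
    print('  tool d cm',d.round(2),'spin',round(sp,3),'q6->',round(s['joint_pos'][5]+sp,2))
if __name__=='__main__': plan(*map(float,sys.argv[1:5]))
E
python3 plan.py .4425 .0543 .28 1.51
```

```text
t 0.1 pos [ 0.1588 -0.6301  0.4037] yaw 0.247 tilt [-0.     0.002] q [-1.5   0.25  1.56  0.    1.34 -0.17] open 0.0853 F [-0.1 -0.4  1.2]
  tool d cm [ 44.23 -59.41  12.48] spin -1.263 q6-> -1.44
```

Call:
{"fn": "carry_out", "kwargs": {"rows": [[0,[2.45,-3.3,0.5],0],[0,[2.45,-3.3,0.5],0],[0,[2.45,-3.3,0.5],0],[0,[2.45,-3.3,0.5],0],[0,[2.45,-3.3,0.5],0],[0,[2.45,-3.3,0.5],0],[0,[2.45,-3.3,0.5],0],[0,[2.45,-3.3,0.5],0],[0,[2.45,-3.3,0.5],0],[0,[2.45,-3.3,0.5],0],[0,[2.45,-3.3,0.5],0],[0,[2.45,-3.3,0.5],0],[0,[2.45,-3.3,0.5],0],[0,[2.45,-3.3,0.5],0],[0,[2.45,-3.3,0.5],0],[0,[2.45,-3.3,0.5],0],[0,[2.45,-3.3,0.5],0],[0,[2.45,-3.3,0.5],0]]}}

```text
time: 1.9
ee_pos: [0.4415, 0.0553, 0.3143]
tcp_rot: [3.118, 0.387, -0.0]
wrist_force: [0.9, -1.0, -0.4]
opening: 0.0858
```

Call:
{"fn": "carry_out", "kwargs": {"rows": [[0,[0,0,1],-0.14],[0,[0,0,1],-0.14],[0,[0,0,1],-0.14],[0,[0,0,1],-0.14],[0,[0,0,1],-0.14],[0,[0,0,0],-0.14],[0,[0,0,0],-0.14],[0,[0,0,0],-0.14],[0,[0,0,0],-0.14],[0,[0,0,0],0],[0,[0,0,0],0]]}}

```text
time: 3.0
ee_pos: [0.4412, 0.0534, 0.2645]
tcp_rot: [-2.294, -2.146, 0.0]
wrist_force: [-0.2, 1.3, 0.4]
opening: 0.0855
```

Run:
```python
from plan import *
plan(.4425,.0543,.186,1.51)
snap('scene','s2',(200,60,380,260),3)
```

```text
t 3.0 pos [0.4412 0.0534 0.2645] yaw 1.504 tilt [-0.  0.] q [-0.14 -0.06  2.17 -0.    1.04 -0.07] open 0.0855 F [-0.2  1.3  0.4]
  tool d cm [0.09 0.13 7.85] spin -0.006 q6-> -0.07
```

View gripper.

View pics/s2.png

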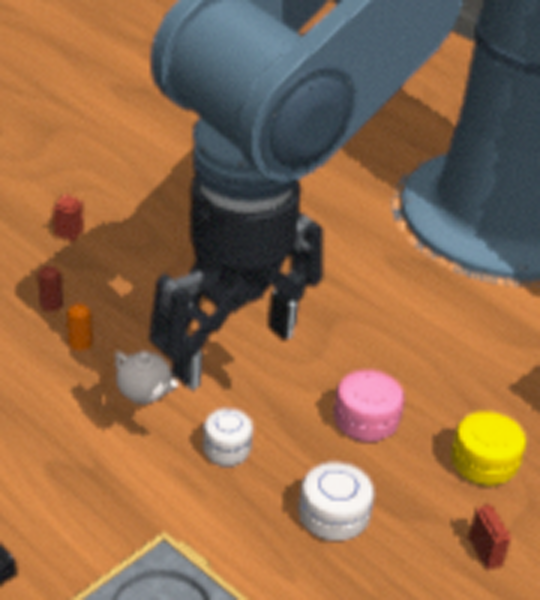

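Picture: jaws open along world x above the small jar, far tip bottom at crop (190,387), near tip at (290,337). Now I'll compare with the predicted tip heights.

Run:
```python
from h import *
for z in (.105,.0915,.08):
  for x in (.4412+.043,.4412+.057,.4412-.043):
    print(z,x,[((w2p('scene',(x,.0534+dy,z))-[200,60])*3).round(0) for dy in (-.011,.011)])
```

```text
0.105 0.48419999999999996 [array([180., 373.]), array([200., 389.])]
0.105 0.4982 [array([166., 382.]), array([186., 397.])]
0.105 0.3982 [array([261., 324.]), array([281., 338.])]
0.0915 0.48419999999999996 [array([180., 386.]), array([199., 401.])]
0.0915 0.4982 [array([166., 394.]), array([186., 410.])]
0.0915 0.3982 [array([260., 337.]), array([280., 351.])]
0.08 0.48419999999999996 [array([179., 397.]), array([199., 412.])]
0.08 0.4982 [array([166., 405.]), array([185., 421.])]
0.08 0.3982 [array([259., 348.]), array([278., 362.])]
```

Call:
{"fn": "carry_out", "kwargs": {"rows": [[0,[0.05,0.06,2],0],[0,[0.05,0.06,2],0],[0,[0,0,2],0],[0,[0,0,1.5],0],[0,[0,0,0.75],0],[0,[0,0,0],0],[255,[0,0,0],0],[255,[0,0,0],0],[255,[0,0,0],0],[255,[0,0,0],0],[255,[0,0,0],0],[255,[0,0,0],0],[255,[0,0,0],0],[255,[0,0,0],0]]}}

```text
time: 4.45
ee_pos: [0.4432, 0.0543, 0.1834]
tcp_rot: [2.291, 2.149, 0.001]
wrist_force: [-2.6, -0.1, 6.2]
opening: 0.0374
```

Run:
```python
from plan import *
plan(.6114,-.2397,.28,1.51)
snap('scene','s3',(200,120,360,260),4)
```

```text
t 4.45 pos [0.4432 0.0543 0.1834] yaw 1.507 tilt [ 0.001 -0.   ] q [-0.13  0.12  2.18 -0.    0.85 -0.07] open 0.0374 F [-2.6 -0.1  6.2]
  tool d cm [-28.27  18.68  -9.64] spin -0.003 q6-> -0.07
```

View pics/s3.png

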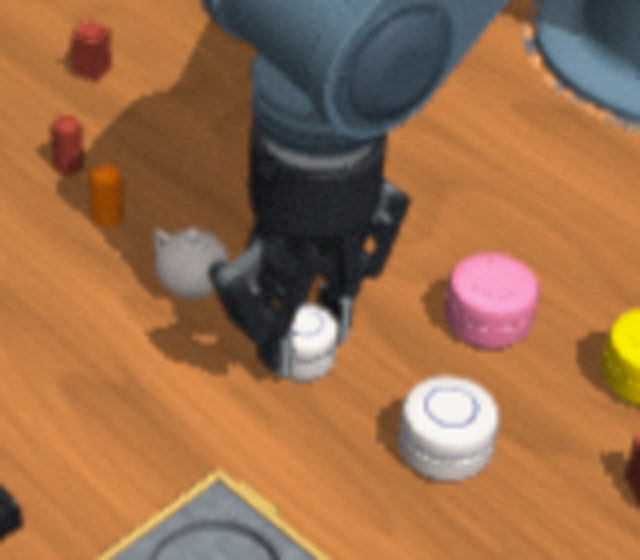

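Run:
```python
from h import *
for z in (.005,.010,.015,.02):
    print(z,[((w2p('scene',(.4432+dx,.0543+.011,z))-[200,120])*4).round(0) for dx in (.02,.034)])
```

```text
0.005 [array([288., 381.]), array([271., 393.])]
0.01 [array([288., 376.]), array([271., 387.])]
0.015 [array([288., 370.]), array([271., 381.])]
0.02 [array([289., 365.]), array([272., 376.])]
```

Call:
{"fn": "carry_out", "kwargs": {"rows": [[255,[0,0,-1],0],[255,[0,0,-2],0],[255,[0,0,-3],0],[255,[0,0,-4],0],[255,[0,0,0],0]]}}

```text
time: 5.0
ee_pos: [0.4446, 0.0542, 0.2882]
tcp_rot: [2.284, 2.143, 0.012]
wrist_force: [-0.2, 1.1, -1.3]
opening: 0.0375
```

Call:
{"fn": "carry_out", "kwargs": {"rows": [[255,[-2,1.3,0],0],[255,[-3.1,2.05,0],0],[255,[-3.1,2.05,0],0],[255,[-3.1,2.05,0],0],[255,[-3.1,2.05,0],0],[255,[-3.1,2.05,0],0],[255,[-3.1,2.05,0],0],[255,[-3.1,2.05,0],0],[255,[-3.1,2.05,0],0],[255,[-1.5,1.0,0],0],[255,[0,0,0],0],[255,[0,0,0],0]]}}

```text
time: 6.2
ee_pos: [0.6107, -0.2398, 0.2815]
tcp_rot: [-2.291, -2.148, 0.0]
wrist_force: [-0.4, -0.7, -0.4]
opening: 0.0378
```

Run:
```python
from plan import *
plan(.6114,-.2397,.210,1.51)
snap('scene','s4',(90,110,250,230),4)
```

```text
t 6.2 pos [ 0.6107 -0.2398  0.2815] yaw 1.506 tilt [-0.001  0.001] q [-0.55  0.39  1.62  0.    1.14 -0.48] open 0.0378 F [-0.4 -0.7 -0.4]
  tool d cm [0.   0.08 7.15] spin -0.004 q6-> -0.49
```

View pics/s4.png

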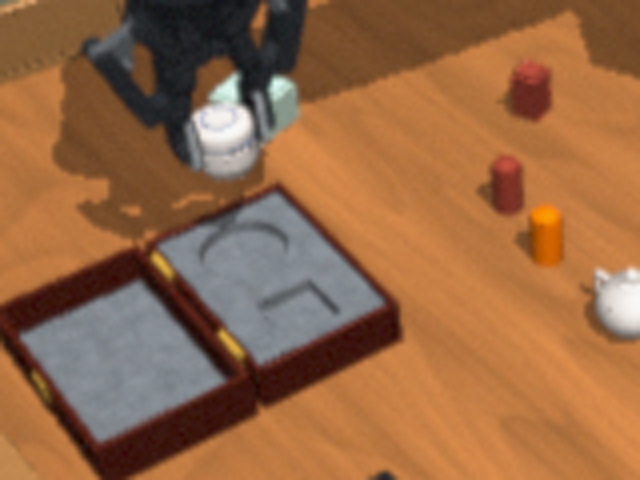

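Call:
{"fn": "carry_out", "kwargs": {"rows": [[255,[0,0.08,1.5],0],[255,[0,0,2],0],[255,[0,0,1.5],0],[255,[0,0,0.65],0],[255,[0,0,0],0]]}}

```text
time: 6.75
ee_pos: [0.6113, -0.2394, 0.2239]
tcp_rot: [-2.289, -2.148, 0.001]
wrist_force: [0.7, 0.5, -1.3]
opening: 0.0376
```

Run:
```python
from plan import *
plan(.6114,-.2397,.2034,1.51)
print(((w2p('scene',(.6114,-.2397,.03))-[90,110])*4).round(0))
q=np.array([w2p('scene',(.6114+.028*np.cos(a),-.2397+.028*np.sin(a),.03)) for a in np.linspace(0,6.28,60)])
q2=np.array([w2p('scene',(.6157+a*.0192+b*.0012,-.1699+b*.019-a*.0012,.03)) for a,b in((-1,-1),(-1,1),(1,1),(1,-1))])
im=np.load('pics/s4.npy')
o=cv2.resize(np.ascontiguousarray(im[150:220,110:210]),None,fx=6,fy=6,interpolation=cv2.INTER_CUBIC)
for k in (q,q2): cv2.polylines(o,[(((k-[110,150])+.5)*6).astype(np.int32)],True,(0,255,0),1)
t=optics.capture('scene')[:,:,::-1]; t=cv2.resize(np.ascontiguousarray(t[150:190,110:210]),None,fx=6,fy=6,interpolation=cv2.INTER_CUBIC)
cv2.imwrite('pics/o4.png',np.vstack([o[:350],t]))
```

```text
t 6.75 pos [ 0.6113 -0.2394  0.2239] yaw 1.507 tilt [-0.003  0.002] q [-0.55  0.47  1.63  0.    1.05 -0.48] open 0.0376 F [ 0.7  0.5 -1.3]
  tool d cm [-0.03  0.01  2.05] spin -0.003 q6-> -0.48
[240. 244.]
```

View pics/o4.png

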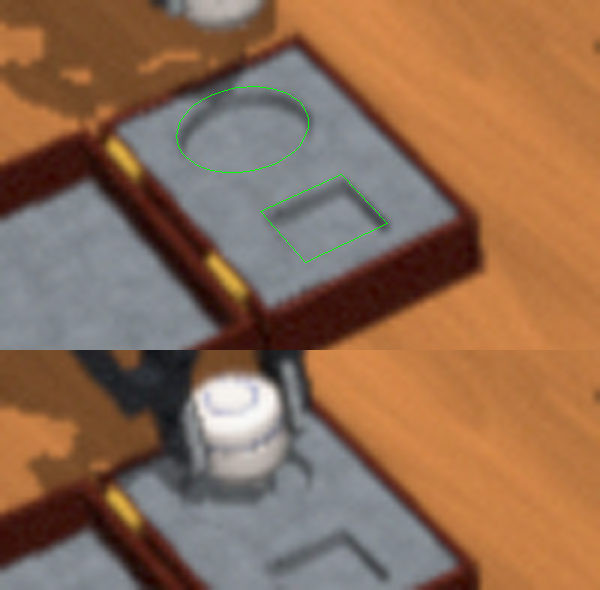

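The predicted outlines match the recesses (circle around (243,130), square around (325,220)), so I'll lower it.

Call:
{"fn": "carry_out", "kwargs": {"rows": [[255,[0,0,0.6],0],[255,[0,0,0.6],0],[255,[0,0,0.4],0],[255,[0,0,0.2],0],[255,[0,0,0.1],0],[255,[0,0,0],0],[255,[0,0,0],0]]}}

```text
time: 7.5
ee_pos: [0.612, -0.2402, 0.2069]
tcp_rot: [2.291, 2.149, 0.0]
wrist_force: [0.0, 0.3, -0.8]
opening: 0.0373
```

Call:
{"fn": "carry_out", "kwargs": {"rows": [[255,[0,0,0.1],0],[255,[0,0,0.1],0],[255,[0,0,0.05],0],[255,[0,0,0],0],[255,[0,0,0],0]]}}

```text
time: 8.0
ee_pos: [0.6119, -0.2401, 0.2042]
tcp_rot: [-2.291, -2.149, -0.0]
wrist_force: [-0.2, 0.2, -0.8]
opening: 0.0376
```

Call:
{"fn": "carry_out", "kwargs": {"rows": [[255,[0,0,0.05],0],[255,[0,0,0.05],0],[255,[0,0,0.05],0],[255,[0,0,0],0],[255,[0,0,0],0]]}}

```text
time: 8.5
ee_pos: [0.612, -0.2401, 0.2034]
tcp_rot: [-2.291, -2.149, 0.0]
wrist_force: [-4.1, 0.8, 6.2]
opening: 0.0374
```

Call:
{"fn": "carry_out", "kwargs": {"rows": [[120,[0,0,0],0],[90,[0,0,0],0],[80,[0,0,0],0],[80,[0,0,0],0],[60,[0,0,-1],0],[60,[0,0,-2],0],[60,[0,0,-2.5],0],[60,[0,0,-2.5],0],[60,[0,0,0],0]]}}

```text
time: 9.4
ee_pos: [0.6133, -0.2409, 0.2882]
tcp_rot: [2.285, 2.143, 0.004]
wrist_force: [1.1, -1.0, -0.6]
opening: 0.0655
```

Run:
```python
from plan import *
plan(.3563,-.2625,.24,1.57+.35-1.5708)
plan(.3563,-.2625,.24,1.57+.35)
```

```text
t 9.4 pos [ 0.6133 -0.2409  0.2882] yaw 1.507 tilt [ 0.008 -0.005] q [-0.55  0.38  1.61  0.    1.14 -0.48] open 0.0655 F [ 1.1 -1.  -0.6]
  tool d cm [ -3.78 -25.55   4.63] spin 1.158 q6-> 0.68
t 9.4 pos [ 0.6133 -0.2409  0.2882] yaw 1.507 tilt [ 0.008 -0.005] q [-0.55  0.38  1.61  0.    1.14 -0.48] open 0.0655 F [ 1.1 -1.  -0.6]
  tool d cm [ -3.78 -25.55   4.63] spin -0.413 q6-> -0.9
```

Call:
{"fn": "carry_out", "kwargs": {"rows": [[60,[-0.5,-3,0],0],[60,[-0.6,-4,0.5],0],[60,[-0.6,-4,0.5],0],[60,[-0.6,-4,0.5],0],[60,[-0.6,-4,0.5],0],[60,[-0.6,-4,0.5],0],[60,[-0.3,-2.5,0.5],0],[60,[0,0,0.5],-0.138],[60,[0,0,0.5],-0.138],[60,[0,0,0],-0.138],[60,[0,0,0],0],[60,[0,0,0],0]]}}

```text
time: 10.6
ee_pos: [0.3549, -0.2616, 0.2425]
tcp_rot: [-1.804, -2.572, -0.0]
wrist_force: [-0.5, 0.1, 0.7]
opening: 0.0651
```

Run:
```python
from plan import *
plan(.3563,-.2625,.184,1.57+.35)
a=optics.capture('scene')[:,:,::-1]; b=optics.capture('top')[:,:,::-1]
f=lambda i,x,y,w,h,s:cv2.resize(np.ascontiguousarray(i[y:y+h,x:x+w]),None,fx=s,fy=s,interpolation=cv2.INTER_CUBIC)
cv2.imwrite('pics/o5.png',np.hstack([f(a,180,70,80,90,5),f(a,100,140,80,90,5)]))
```

```text
t 10.6 pos [ 0.3549 -0.2616  0.2425] yaw 1.918 tilt [-0.  0.] q [-0.89 -0.03  2.18  0.    0.98 -1.24] open 0.0651 F [-0.5  0.1  0.7]
  tool d cm [-0.13  0.1   5.85] spin -0.002 q6-> -1.24
```

View pics/o5.png

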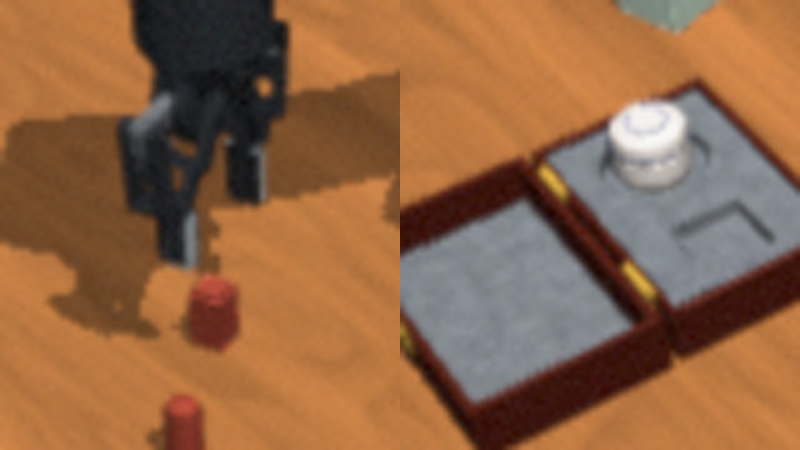

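The small jar stands seated in its recess (650,145), and the open jaws are above the square seal (213,313). Next: descend and grasp.

Call:
{"fn": "carry_out", "kwargs": {"rows": [[60,[-0.13,0.1,1.5],0],[60,[0,0,2],0],[60,[0,0,1.6],0],[60,[0,0,0.7],0],[60,[0,0,0],0],[255,[0,0,0],0],[255,[0,0,0],0],[255,[0,0,0],0],[255,[0,0,0],0],[255,[0,0,0],0],[255,[0,0,0],0],[255,[0,0,0],0]]}}

```text
time: 11.9
ee_pos: [0.3568, -0.2631, 0.1856]
tcp_rot: [1.8, 2.573, -0.001]
wrist_force: [-0.2, 0.1, 6.6]
opening: 0.0206
```

```bash
python3 plan.py .6157 -.1699 .29 1.51
```

```text
t 11.9 pos [ 0.3568 -0.2631  0.1856] yaw 1.921 tilt [ 0.001 -0.001] q [-0.89  0.11  2.18  0.    0.85 -1.24] open 0.0206 F [-0.2  0.1  6.6]
  tool d cm [ -0.14  27.52 -10.42] spin 0.411 q6-> -0.83
```

Call:
{"fn": "carry_out", "kwargs": {"rows": [[255,[0,0,-1],0],[255,[0,0,-2.5],0],[255,[0,0,-3.5],0],[255,[0,0,-2.5],0],[255,[0,2.5,-1],0],[255,[0,4,0],0],[255,[0,4,0],0],[255,[0,4,0],0],[255,[0,4,0],0],[255,[0,4,0],0],[255,[-0.1,3,0],0],[255,[0,2,0],0],[255,[0,0,0.5],0.137],[255,[0,0,1],0.137],[255,[0,0,1],0.137],[255,[0,0,1],0],[255,[0,0,1],0],[255,[0,0,0],0],[255,[0,0,0],0]]}}

```text
time: 13.8
ee_pos: [0.615, -0.1693, 0.2446]
tcp_rot: [-2.287, -2.154, 0.0]
wrist_force: [0.8, -0.3, -0.1]
opening: 0.0207
```

Run:
```python
from plan import *
plan(.6157,-.1699,.2056,1.51)
snap('scene','s6',(100,120,220,230),5)
```

```text
t 13.8 pos [ 0.615  -0.1693  0.2446] yaw 1.511 tilt [-0.  0.] q [-0.45  0.4   1.68 -0.    1.06 -0.39] open 0.0207 F [ 0.8 -0.3 -0.1]
  tool d cm [-0.06  0.08  3.9 ] spin 0.001 q6-> -0.39
```

View pics/s6.png

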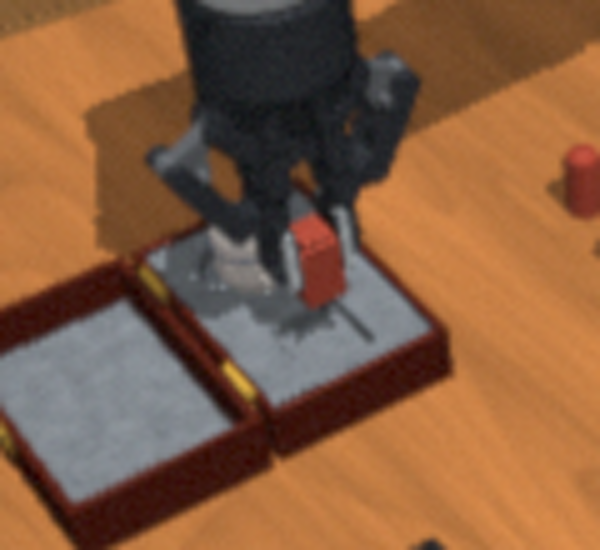

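Picture 10: the square seal is held upright and square over its recess (318,265); the jar is undisturbed.

Call:
{"fn": "carry_out", "kwargs": {"rows": [[255,[-0.06,0.08,1],0],[255,[0,0,1.2],0],[255,[0,0,0.8],0],[255,[0,0,0.4],0],[255,[0,0,0.2],0],[255,[0,0,0.1],0],[255,[0,0,0],0],[255,[0,0,0.05],0],[255,[0,0,0.05],0],[255,[0,0,0.05],0],[255,[0,0,0],0]]}}

```text
time: 14.95
ee_pos: [0.6158, -0.1699, 0.2062]
tcp_rot: [2.288, 2.153, -0.0]
wrist_force: [0.6, 0.2, -0.4]
opening: 0.0205
```

Call:
{"fn": "carry_out", "kwargs": {"rows": [[255,[0,0,0.05],0],[255,[0,0,0.05],0],[255,[0,0,0.05],0],[255,[0,0,0],0],[255,[0,0,0],0]]}}

```text
time: 15.45
ee_pos: [0.616, -0.1699, 0.2057]
tcp_rot: [-2.288, -2.153, 0.0]
wrist_force: [-2.8, 1.3, 6.1]
opening: 0.0208
```

Call:
{"fn": "carry_out", "kwargs": {"rows": [[170,[0,0,0],0],[140,[0,0,0],0],[120,[0,0,0],0],[120,[0,0,0],0],[120,[0,0,-1],0],[120,[0,0,-2],0],[60,[0,0,-3],0],[0,[0,0,-2.5],0],[0,[0,0,0],-0.097],[0,[0,0,0],0]]}}

```text
time: 16.45
ee_pos: [0.6162, -0.17, 0.2917]
tcp_rot: [2.179, 2.259, 0.001]
wrist_force: [-0.3, -0.2, 0.3]
opening: 0.0854
```

```bash
python3 plan.py .428 .1613 .25 1.608
```

```text
t 16.45 pos [ 0.6162 -0.17    0.2917] yaw 1.607 tilt [ 0.003 -0.001] q [-0.45  0.34  1.66 -0.    1.14 -0.48] open 0.0854 F [-0.3 -0.2  0.3]
  tool d cm [ 33.79 -17.62   4.07] spin -0.001 q6-> -0.48
```

Call:
{"fn": "carry_out", "kwargs": {"rows": [[0,[2,-1,0],0],[0,[4,-2.1,0],0],[0,[4,-2.1,0],0],[0,[4,-2.1,0.5],0],[0,[4,-2.1,0.5],0],[0,[4,-2.1,1],0],[0,[4,-2.1,1],0],[0,[4,-2.1,1],0],[0,[2.5,-1.2,0],0],[0,[1.3,-0.7,0],0],[0,[0,0,0],0],[0,[0,0,0],0]]}}

```text
time: 17.65
ee_pos: [0.4278, 0.1614, 0.2496]
tcp_rot: [2.182, 2.26, -0.0]
wrist_force: [-0.0, -0.7, -0.2]
opening: 0.0852
```

Run:
```python
from plan import *
plan(.428,.1613,.180,1.608)
a=optics.capture('scene')[:,:,::-1]
f=lambda i,x,y,w,h,s:cv2.resize(np.ascontiguousarray(i[y:y+h,x:x+w]),None,fx=s,fy=s,interpolation=cv2.INTER_CUBIC)
cv2.imwrite('pics/o7.png',np.hstack([f(a,260,150,80,100,5),f(a,100,140,80,100,5)]))
```

```text
t 17.65 pos [0.4278 0.1614 0.2496] yaw 1.606 tilt [-0. -0.] q [ 0.11  0.    2.14 -0.    1.    0.08] open 0.0852 F [-0.  -0.7 -0.2]
  tool d cm [-0.01  0.02  6.96] spin -0.002 q6-> 0.08
```

View pics/o7.png

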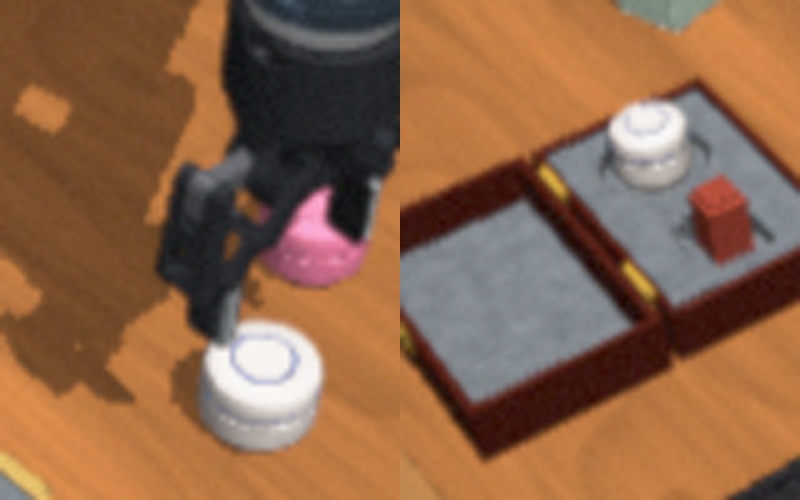

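Picture 11: both box pieces are seated (650,145) and (722,220). The jaws straddle the white large jar (262,385), clear of the pink one.

Call:
{"fn": "carry_out", "kwargs": {"rows": [[0,[0,0,1.5],0],[0,[0,0,2],0],[0,[0,0,2],0],[0,[0,0,1],0],[0,[0,0,0.45],0],[0,[0,0,0],0],[255,[0,0,0],0],[255,[0,0,0],0],[255,[0,0,0],0],[255,[0,0,0],0],[255,[0,0,0],0],[255,[0,0,0],0],[255,[0,0,0],0]]}}

```text
time: 19.0
ee_pos: [0.4285, 0.1617, 0.1817]
tcp_rot: [2.18, 2.26, 0.002]
wrist_force: [-2.4, -1.2, 7.9]
opening: 0.0539
```

```bash
python3 plan.py .5986 .1478 .28 1.608
```

```text
t 19.0 pos [0.4285 0.1617 0.1817] yaw 1.607 tilt [ 0.002 -0.   ] q [ 0.11  0.15  2.15 -0.    0.85  0.08] open 0.0539 F [-2.4 -1.2  7.9]
  tool d cm [-2.01 16.97 -9.8 ] spin -0.001 q6-> 0.08
```

Call:
{"fn": "carry_out", "kwargs": {"rows": [[255,[0,0,-1],0],[255,[0,0,-2.5],0],[255,[0,0,-2.5],0],[255,[0,0.5,-1],0],[255,[-0.4,3,0],0],[255,[-0.4,3.5,0],0],[255,[-0.4,3.5,0],0],[255,[-0.4,3.5,0],0],[255,[-0.4,2,0],0],[255,[0,1,0],0],[255,[0,0,1],0],[255,[0,0,1],0],[255,[0,0,0],0],[255,[0,0,0],0]]}}

```text
time: 20.4
ee_pos: [0.5972, 0.1479, 0.2292]
tcp_rot: [-2.179, -2.26, 0.003]
wrist_force: [1.1, 0.4, -0.6]
opening: 0.054
```

Run:
```python
from plan import *
plan(.5986,.1478,.1937,1.608)
im=np.load('pics/scene1.npy')
o=cv2.resize(np.ascontiguousarray(im[230:335,215:335]),None,fx=5,fy=5,interpolation=cv2.INTER_CUBIC)
A=np.linspace(0,6.28,60); sq=np.array([[-1,-1],[-1,1],[1,1],[1,-1]])*.03
for k in (np.c_[.036*np.cos(A),-.057+.036*np.sin(A)],sq+[0,.017],np.c_[.019*np.cos(A),.074+.019*np.sin(A)]):
    c,s=np.cos(.037),np.sin(.037); w=k@np.array([[c,s],[-s,c]])+[.5965,.2048]
    q=np.array([w2p('scene',(*p,.022)) for p in w]); cv2.polylines(o,[((q-[215,230]+.5)*5).astype(np.int32)],True,(0,255,0),1)
t=optics.capture('scene')[:,:,::-1]; t=cv2.resize(np.ascontiguousarray(t[190:300,215:275]),None,fx=4.77,fy=4.77,interpolation=cv2.INTER_CUBIC)[:525,:200]
cv2.imwrite('pics/o8.png',np.hstack([o[:t.shape[0]],t[:o.shape[0]]]))
```

```text
t 20.4 pos [0.5972 0.1479 0.2292] yaw 1.607 tilt [-0.002 -0.   ] q [0.06 0.38 1.74 0.   1.02 0.02] open 0.054 F [ 1.1  0.4 -0.6]
  tool d cm [-0.02  0.15  3.55] spin -0.001 q6-> 0.02
```

View pics/o8.png

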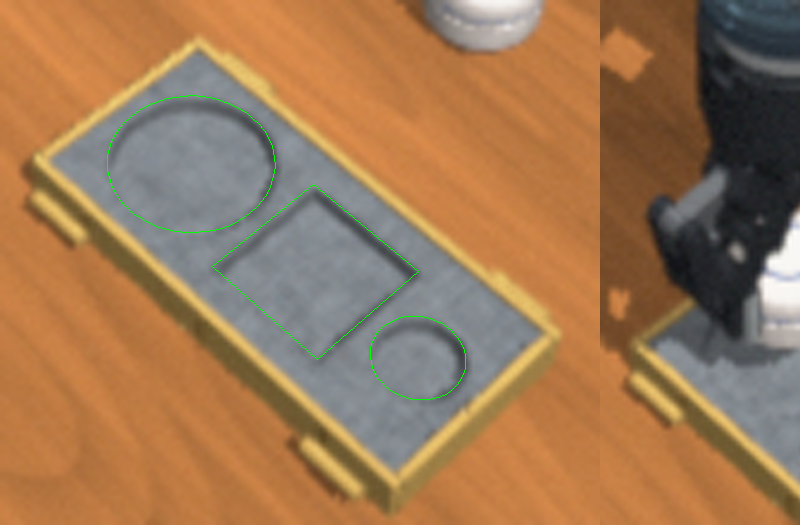

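Picture 12: the predicted outlines sit on all three tray recesses, and the large jar hangs over its own. Lowering it now.

Call:
{"fn": "carry_out", "kwargs": {"rows": [[255,[0,0.15,1],0],[255,[0,0,1],0],[255,[0,0,0.7],0],[255,[0,0,0.3],0],[255,[0,0,0.2],0],[255,[0,0,0.1],0],[255,[0,0,0],0],[255,[0,0,0.05],0],[255,[0,0,0.05],0],[255,[0,0,0],0],[255,[0,0,0],0]]}}

```text
time: 21.55
ee_pos: [0.5999, 0.1478, 0.1963]
tcp_rot: [2.181, 2.261, 0.0]
wrist_force: [-0.9, -0.9, -1.2]
opening: 0.0543
```

Call:
{"fn": "carry_out", "kwargs": {"rows": [[255,[0,0,0.1],0],[255,[0,-0.1,0.1],0],[255,[0,0,0.05],0],[255,[0,0,0.05],0],[255,[0,0,0],0],[255,[0,0,0],0]]}}

```text
time: 22.15
ee_pos: [0.5988, 0.1478, 0.1938]
tcp_rot: [-2.181, -2.261, 0.001]
wrist_force: [-3.4, -1.5, 5.2]
opening: 0.0543
```

Call:
{"fn": "carry_out", "kwargs": {"rows": [[75,[0,0,0],0],[65,[0,0,0],0],[60,[0,0,0],0],[60,[0,0,0],0],[60,[0,0,-1],0],[60,[0,0,-2],0],[60,[0,0,-3],0],[60,[0,0,-2.5],0],[60,[0,0,0],0],[60,[0,0,0],0]]}}

```text
time: 23.15
ee_pos: [0.599, 0.1478, 0.2791]
tcp_rot: [2.18, 2.26, 0.002]
wrist_force: [-0.6, -0.3, -1.2]
opening: 0.0654
```

Run:
```python
from plan import *
plan(.516,-.3835,.25,1.5708+.30)
```

```text
t 23.15 pos [0.599  0.1478 0.2791] yaw 1.607 tilt [0.002 0.   ] q [ 0.06  0.31  1.73 -0.    1.11  0.02] open 0.0654 F [-0.6 -0.3 -1.2]
  tool d cm [-52.79 -10.21   2.9 ] spin -0.264 q6-> -0.24
```

Call:
{"fn": "carry_out", "kwargs": {"rows": [[30,[-2,-0.4,0],0],[30,[-4.2,-0.8,0],0],[30,[-4.2,-0.8,0],0],[30,[-4.2,-0.8,0],0],[30,[-4.2,-0.8,0],0],[30,[-4.2,-0.8,0],0],[30,[-4.2,-0.8,0],0],[30,[-4.2,-0.8,0],0],[30,[-4.2,-0.8,0.5],0],[30,[-4.2,-0.8,0.5],0],[30,[-4.2,-0.8,0.5],0],[30,[-4.2,-0.9,0.5],0],[30,[-3,-0.8,0.5],0],[30,[-1.8,-0.7,0.4],0],[30,[0,0,0],-0.132],[30,[0,0,0],-0.132],[30,[0,0,0],0],[30,[0,0,0],0]]}}

```text
time: 24.95
ee_pos: [0.5099, -0.3851, 0.2484]
tcp_rot: [-1.866, -2.525, -0.001]
wrist_force: [0.3, 0.3, -0.6]
opening: 0.0752
```

Run:
```python
from plan import *
plan(.516,-.3835,.181,1.5708+.30)
a=optics.capture('scene')[:,:,::-1]
f=lambda i,x,y,w,h,s:cv2.resize(np.ascontiguousarray(i[y:y+h,x:x+w]),None,fx=s,fy=s,interpolation=cv2.INTER_CUBIC)
cv2.imwrite('pics/o9.png',np.hstack([f(a,115,60,80,100,5),f(a,215,220,80,100,5)]))
```

```text
t 24.95 pos [ 0.5099 -0.3851  0.2484] yaw 1.869 tilt [-0.001  0.001] q [-0.82  0.4   1.68  0.    1.07 -1.12] open 0.0752 F [ 0.3  0.3 -0.6]
  tool d cm [-0.03  0.63  6.74] spin -0.002 q6-> -1.12
```

View pics/o9.png

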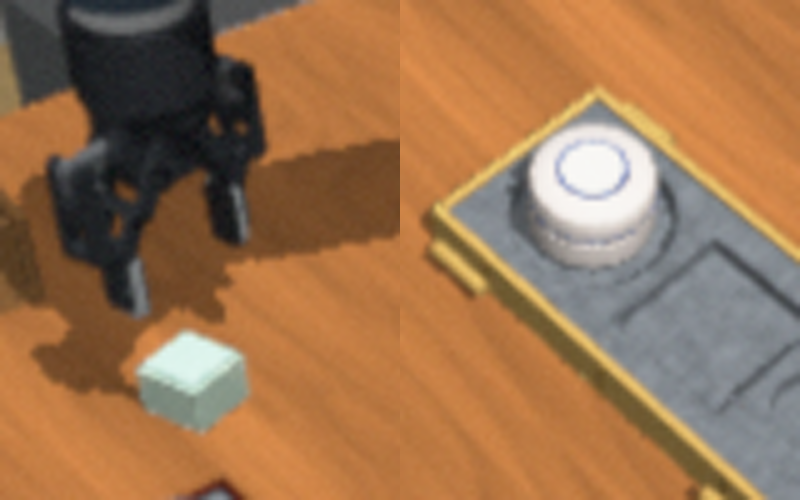

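Picture 13: the large jar is seated in the tray (593,195), and the glass weight (192,380) is below the open jaws, aligned with them.

Call:
{"fn": "carry_out", "kwargs": {"rows": [[30,[0,0.63,0.5],0],[30,[0,0,2],0],[30,[0,0,2],0],[30,[0,0,1.4],0],[30,[0,0,0.8],0],[30,[0,0,0],0],[255,[0,0,0],0],[255,[0,0,0],0],[255,[0,0,0],0],[255,[0,0,0],0],[255,[0,0,0],0],[255,[0,0,0],0],[255,[0,0,0],0]]}}

```text
time: 26.3
ee_pos: [0.5166, -0.3845, 0.1837]
tcp_rot: [1.863, 2.526, -0.001]
wrist_force: [-0.5, -0.6, 6.4]
opening: 0.0428
```

```bash
python3 plan.py .5959 .2218 .27 1.608
```

```text
t 26.3 pos [ 0.5166 -0.3845  0.1837] yaw 1.871 tilt [ 0.002 -0.002] q [-0.82  0.5   1.67  0.    0.97 -1.12] open 0.0428 F [-0.5 -0.6  6.4]
  tool d cm [55.56 25.5  -8.73] spin 0.263 q6-> -0.85
```

Call:
{"fn": "carry_out", "kwargs": {"rows": [[255,[0,0,-1],0],[255,[0,0,-2.5],0],[255,[0,0,-3.5],0],[255,[0,0,-2.5],0],[255,[2,0.9,0],0],[255,[3.9,1.8,0],0],[255,[3.9,1.8,0],0],[255,[3.9,1.8,0],0],[255,[3.9,1.8,0],0],[255,[3.9,1.8,0],0],[255,[3.9,1.8,0],0],[255,[3.9,1.8,0],0],[255,[3.9,1.8,0],0],[255,[3.9,1.8,0],0],[255,[3.9,1.8,0],0],[255,[3.9,1.8,0],0],[255,[3.9,1.8,0],0],[255,[3.9,1.8,0],0],[255,[2,0.8,0],0]]}}

```text
time: 28.2
ee_pos: [0.5924, 0.2165, 0.2754]
tcp_rot: [-1.859, -2.529, 0.003]
wrist_force: [0.1, -0.9, -2.5]
opening: 0.0423
```

Call:
{"fn": "carry_out", "kwargs": {"rows": [[255,[0.9,0.4,0],0],[255,[0,0,1],0.1315],[255,[0,0,1.5],0.1315],[255,[0,0,1.5],0],[255,[0,0,0],0],[255,[0,0,0],0]]}}

```text
time: 28.8
ee_pos: [0.5949, 0.2222, 0.2364]
tcp_rot: [-2.178, -2.263, 0.002]
wrist_force: [0.5, -1.4, -1.3]
opening: 0.0429
```

```bash
python3 plan.py .5959 .2218 .1957 1.608
```

```text
t 28.8 pos [0.5949 0.2222 0.2364] yaw 1.609 tilt [-0.002 -0.   ] q [ 0.18  0.41  1.69 -0.    1.05  0.14] open 0.0429 F [ 0.5 -1.4 -1.3]
  tool d cm [-0.04  0.1   4.07] spin 0.001 q6-> 0.14
```

Call:
{"fn": "carry_out", "kwargs": {"rows": [[255,[0,0.1,1],0],[255,[0,0,1.3],0],[255,[0,0,0.8],0],[255,[0,0,0.4],0],[255,[0,0,0.2],0],[255,[0,0,0.1],0],[255,[0,0,0],0],[255,[0,0,0.05],0],[255,[0,0,0.05],0],[255,[0,0,0],0],[255,[0,0,0],0]]}}

```text
time: 29.9
ee_pos: [0.5964, 0.2226, 0.1983]
tcp_rot: [2.18, 2.262, 0.0]
wrist_force: [0.9, -1.1, -1.7]
opening: 0.0433
```

Call:
{"fn": "carry_out", "kwargs": {"rows": [[255,[0.05,0,0.1],0],[255,[0,0,0.1],0],[255,[0,0,0.05],0],[255,[0,0,0.05],0],[255,[0,0,0.05],0],[255,[0,0,0],0],[255,[0,0,0],0]]}}

```text
time: 30.6
ee_pos: [0.5964, 0.2232, 0.1957]
tcp_rot: [-2.179, -2.262, 0.001]
wrist_force: [-5.3, -1.0, 6.6]
opening: 0.0426
```

Call:
{"fn": "carry_out", "kwargs": {"rows": [[110,[0,0,0],0],[95,[0,0,0],0],[85,[0,0,0],0],[85,[0,0,0],0],[85,[0,0,-1],0],[85,[0,0,-2],0],[85,[0,0,-3],0],[85,[0,0,-2.5],0],[85,[0,0,0],0],[85,[0,0,0],0]]}}

```text
time: 31.6
ee_pos: [0.5964, 0.2231, 0.2805]
tcp_rot: [2.179, 2.262, 0.002]
wrist_force: [0.4, -1.6, -1.5]
opening: 0.0567
```

```bash
python3 plan.py .4355 -.1895 .255 1.608
```

```text
t 31.6 pos [0.5964 0.2231 0.2805] yaw 1.608 tilt [0.001 0.   ] q [0.18 0.35 1.67 0.   1.12 0.14] open 0.0567 F [ 0.4 -1.6 -1.5]
  tool d cm [-40.64 -17.61   2.52] spin -0.0 q6-> 0.14
```

Call:
{"fn": "carry_out", "kwargs": {"rows": [[85,[-2,-0.9,0],0],[85,[-3.9,-1.7,0],0],[85,[-3.9,-1.7,0],0],[85,[-3.9,-1.7,0],0],[85,[-3.9,-1.7,0],0],[85,[-3.9,-1.7,0],0],[85,[-3.9,-1.7,0],0],[85,[-3.9,-1.7,0.5],0],[85,[-3.9,-1.7,0.5],0],[85,[-3.9,-1.7,0.5],0],[85,[-2.5,-1,0.5],0],[85,[-1,-0.4,0.5],0],[85,[0,0,0],0],[85,[0,0,0],0]]}}

```text
time: 33.0
ee_pos: [0.4354, -0.1883, 0.2539]
tcp_rot: [-2.178, -2.261, -0.0]
wrist_force: [0.5, -0.4, 0.8]
opening: 0.0573
```

Run:
```python
from plan import *
plan(.4355,-.1895,.1845,1.608)
a=optics.capture('scene')[:,:,::-1]
f=lambda i,x,y,w,h,s:cv2.resize(np.ascontiguousarray(i[y:y+h,x:x+w]),None,fx=s,fy=s,interpolation=cv2.INTER_CUBIC)
cv2.imwrite('pics/o10.png',np.hstack([f(a,175,90,80,100,5),f(a,235,225,80,100,5)]))
```

```text
t 33.0 pos [ 0.4354 -0.1883  0.2539] yaw 1.608 tilt [-0.001  0.001] q [-0.65  0.03  2.1   0.    1.01 -0.69] open 0.0573 F [ 0.5 -0.4  0.8]
  tool d cm [-0.13  0.01  6.94] spin 0.0 q6-> -0.69
```

View pics/o10.png

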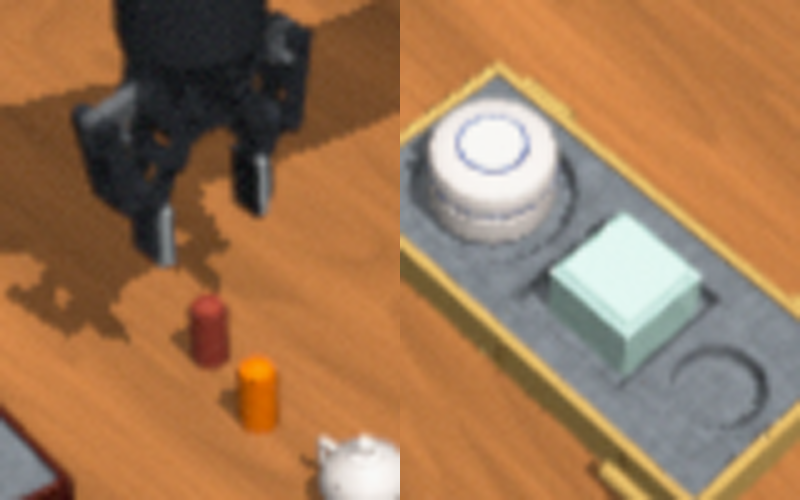

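Picture 14: the glass weight (625,290) sits square in its recess. The red round seal (208,330) is under the jaws, and the orange one (257,395) is clear of them.

Call:
{"fn": "carry_out", "kwargs": {"rows": [[85,[-0.13,0,1.5],0],[85,[0,0,2],0],[85,[0,0,2],0],[85,[0,0,1],0],[85,[0,0,0.4],0],[85,[0,0,0],0],[255,[0,0,0],0],[255,[0,0,0],0],[255,[0,0,0],0],[255,[0,0,0],0],[255,[0,0,0],0],[255,[0,0,0],0],[255,[0,0,0],0]]}}

```text
time: 34.35
ee_pos: [0.436, -0.1908, 0.1867]
tcp_rot: [2.179, 2.261, 0.001]
wrist_force: [-1.0, 0.9, 5.5]
opening: 0.0196
```

```bash
python3 plan.py .5938 .2787 .28 1.608
```

```text
t 34.35 pos [ 0.436  -0.1908  0.1867] yaw 1.608 tilt [ 0.001 -0.001] q [-0.65  0.17  2.1   0.    0.86 -0.69] open 0.0196 F [-1.   0.9  5.5]
  tool d cm [46.33 17.51 -9.35] spin -0.0 q6-> -0.69
```

Call:
{"fn": "carry_out", "kwargs": {"rows": [[255,[0,0,-1],0],[255,[0,0,-2.5],0],[255,[0,0,-3.5],0],[255,[0,0,-2.5],0],[255,[2,0.8,0],0],[255,[3.9,1.45,0],0],[255,[3.9,1.45,0],0],[255,[3.9,1.45,0],0],[255,[3.9,1.45,0],0],[255,[3.9,1.45,0],0],[255,[3.9,1.45,0],0],[255,[3.9,1.45,0],0],[255,[3.9,1.45,0],0],[255,[3.9,1.45,0],0],[255,[3.9,1.45,0],0],[255,[3.3,1.4,0],0],[255,[2,0.8,0],0],[255,[0,0,1.5],0],[255,[0,0,0],0],[255,[0,0,0],0]]}}

```text
time: 36.35
ee_pos: [0.5926, 0.2777, 0.2645]
tcp_rot: [-2.18, -2.26, 0.004]
wrist_force: [-0.1, -0.2, -0.2]
opening: 0.0196
```

```bash
python3 plan.py .5938 .2787 .1987 1.608
```

```text
t 36.35 pos [0.5926 0.2777 0.2645] yaw 1.607 tilt [-0.003 -0.001] q [ 0.27  0.41  1.63 -0.    1.11  0.23] open 0.0196 F [-0.1 -0.2 -0.2]
  tool d cm [0.1  0.14 6.58] spin -0.001 q6-> 0.23
```

Call:
{"fn": "carry_out", "kwargs": {"rows": [[255,[0.1,0.1,1.5],0],[255,[0,0,2],0],[255,[0,0,1.5],0],[255,[0,0,0.7],0],[255,[0,0,0.4],0],[255,[0,0,0.2],0],[255,[0,0,0],0],[255,[0,0,0.05],0],[255,[0,0,0],0],[255,[0,0,0],0]]}}

```text
time: 37.35
ee_pos: [0.5944, 0.2799, 0.2027]
tcp_rot: [2.18, 2.262, 0.001]
wrist_force: [0.2, 0.2, -1.2]
opening: 0.0194
```

Call:
{"fn": "carry_out", "kwargs": {"rows": [[255,[-0.1,0,0.1],0],[255,[0,0,0.1],0],[255,[0,0,0.1],0],[255,[0,0,0.05],0],[255,[0,0,0.05],0],[255,[0,0,0.05],0],[255,[0,0,0],0],[255,[0,0,0],0]]}}

```text
time: 38.15
ee_pos: [0.5944, 0.2788, 0.1987]
tcp_rot: [-2.18, -2.262, 0.001]
wrist_force: [-3.3, -1.7, 6.7]
opening: 0.0195
```

Call:
{"fn": "carry_out", "kwargs": {"rows": [[170,[0,0,0],0],[140,[0,0,0],0],[120,[0,0,0],0],[120,[0,0,0],0],[120,[0,0,-1],0],[120,[0,0,-2],0],[120,[0,0,-3.5],0],[120,[0,0,-4],0],[120,[0,-4,-2],0],[120,[0,-4,0],0],[120,[0,-4,0],0],[120,[0,0,0],0],[120,[0,0,0],0]]}}

```text
time: 39.45
ee_pos: [0.4738, 0.2744, 0.3235]
tcp_rot: [2.179, 2.262, 0.002]
wrist_force: [-0.0, -0.5, 1.0]
opening: 0.0451
```

Run:
```python
from plan import *
a=optics.capture('scene')[:,:,::-1]; b=optics.capture('top')[:,:,::-1]
plan(.5,.2,.3,1.6)
f=lambda i,x,y,w,h,s:cv2.resize(np.ascontiguousarray(i[y:y+h,x:x+w]),None,fx=s,fy=s,interpolation=cv2.INTER_CUBIC)
cv2.imwrite('pics/fa.png',f(a,80,70,340,270,2.3))
cv2.imwrite('pics/fb.png',f(b,110,80,290,190,2.7))
```

```text
t 39.55 pos [0.4752 0.2744 0.3237] yaw 1.608 tilt [0.002 0.001] q [ 0.32  0.1   1.88 -0.    1.16  0.28] open 0.0454 F [ 0.6  0.1 -0.2]
  tool d cm [-7.53  2.2   2.38] spin 0.008 q6-> 0.29
```

View pics/fa.png

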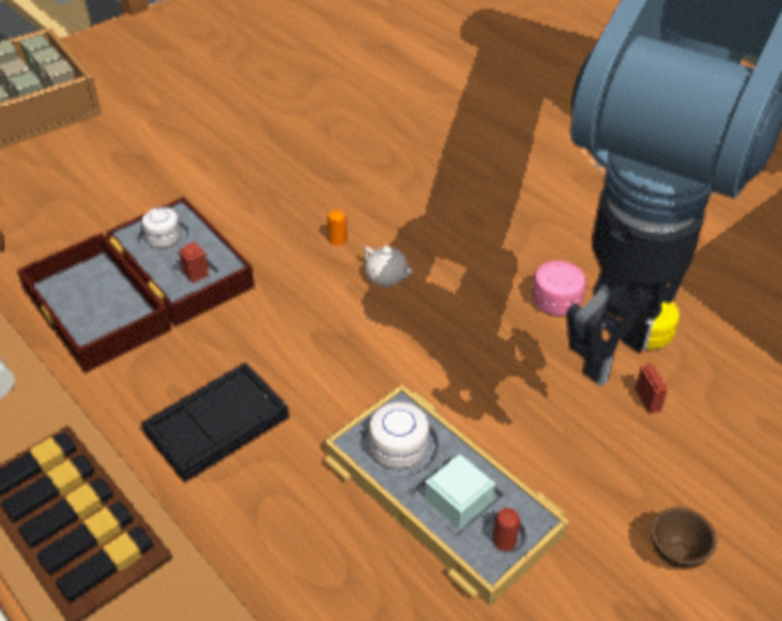

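View pics/fb.png

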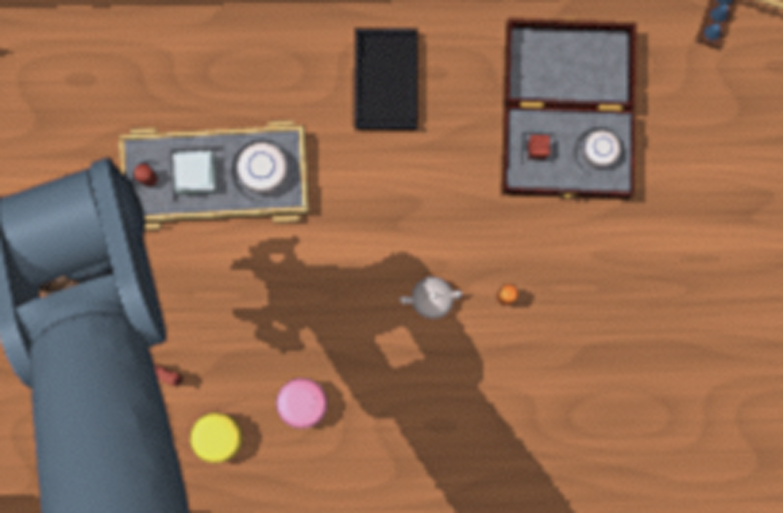

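All five pieces stand upright in their recesses: jar (160,226) and seal (194,260) in the box, jar (399,435), glass (460,488) and round seal (507,528) in the tray. The bystanders and look-alikes are where they were, and the gripper is free of everything.

```bash
python3 -c "from station import finish_job; print(finish_job())"
```

```text
the job is handed in; nothing more can be done
None
```

Both seal sets are made up and the job is handed in, at about 40 s of robot time. I placed the pieces in the order asked:
- **Rosewood box:** the small jar, then the square seal.
- **Bamboo tray:** the large jar, then the glass weight, then the round seal.

Each piece was lowered in millimetre steps until light contact (about 5–7 N) and then released. Every contact came within about 0.1 mm of the height expected for its recess floor.

The last pictures from both cameras show all five pieces upright in their recesses. The oblong seal, dropper and orange, pink and yellow look-alikes appear unmoved. I saw the cup only in the scene view, because the arm hid it from above. I judged the unmoved pieces by eye. No check failed or disagreed; the glass weight was set down about 1.4 mm off its planned point, within the 8 mm clearance.

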